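# Fit the heat sinks and the fan on three test boards

### The arm

A 6-joint arm with a two-finger parallel gripper is mounted at the origin on the work surface. World frame = base frame: x ahead of the robot, y to its left, z up, the work surface at z = 0. Lengths are in m, angles in rad, forces in N, time in s.
With the tool pointing down it reaches from about 0.275 to 0.825 m from the base axis. Payload 4.9 kg.
Tool frame: the origin (TCP) lies midway between the tips of the shut fingers; the grasp point (between the pads) lies 19 mm behind it (grip_point_offset is the distance from the TCP to the grasp point, in m); z points along the fingers, y is the line along which they close (so a half turn about z gives the same grasp; the last joint's range is limited). The gripper opens to 85 mm and grips with 20 to 120 N. Pads are 22 mm wide; open, the fingers measure 114 mm over their backs; the gripper's body (76 mm by 85 mm) begins 54 mm behind the grasp point. The pads swing forward as they close: fully open they stand 13 mm farther back than shut.
Start: joints at [1.174, 0.326, -0.193, 1.052, 0, 1.437], TCP at [0.143, 0.531, 0.194] pointing down, gripper open.
Joint ranges: [-2.65, 2.65], [-0.97, 1.79], [-1.3, 1.35], [-1.93, 2.1], [-1.47, 1.37], [-3.14, 3.14]. Speed limits (rad/s): [2.57, 2.57, 3.14, 3.14, 3.14, 3.14].

### API

Orientations are given as a rotation vector (axis times angle).
In Python, from cell import * gives the robot as it stands. Calls block until the motion is done:
- movep(position, orientation): joint-space move of the TCP to a pose.
- move_l(position, velocity=0.15, rot=None, until_force=None): straight line of the TCP; rot=None keeps the orientation; velocity is the mean speed in m/s. With until_force (N) it stops when the force on the tool has changed by that much, and returns True; else False.
- set_joints(angles): joint-space move.
- let_go() and grab(newtons=None): open the fingers fully, or close them until they stop; newtons is the grip in N (None keeps the last).
- sleep(seconds).
- ik(position, orientation): joint angles nearest the present ones, or None.
- get_state(): the state.
- grab_frame(name): name is "side" or "top"; returns a dict with "img" (384x512x3 uint8, red, green, blue), "fx", "fy", "cx", "cy" (pixels), "k1" (the pictures are not rectified: a ray, as slopes to the right and down, at radius r is drawn at 1 + k1 r^2 times it, then the intrinsics apply), "cam_to_world" (4x4, takes a point from camera to world coordinates). Camera axes: x right, y down, z forward; pixel columns grow to the right and rows downward; lengths in m; the calibration is good to about 2 mm. A picture is of the moment at which its call begins. There is no depth.
A pose or a line that the arm cannot do raises MotionError and nothing moves.
- sign_off(): hands the job in; it is judged then, once.
Trained networks look in the newest picture that a camera, given by its name, has taken for a name from the list of things; names that differ only in an ending like _2 or _b are one class to them, and where a whole thing is asked for, a point or a joint stands for the part that bears it (a point fixed in the world has none). Each returns a list of dicts, best first, with "score" (0 to 1); they miss things now and then, are a little off and sometimes report something else, mostly with a low value. They report only what shows in the picture. A call takes as long as a camera call. They do not tell look-alikes from the thing itself.
- spot_in(camera, name): "centre" ([column, row] in pixels, amid what is visible of it).
- silhouettes(camera, name): "mask" (384x512 bool, what is visible of it) and "centre" ([column, row] in pixels, amid what is visible of it).
- tip_of(camera, name): "centre" ([column, row] in pixels: a listed point, or the origin of a listed thing).
The state is a dict: "clock": time; "q": joint angles; "joint_velocities": joint speeds; "tau": joint torques, N m; "position": TCP position; "eef_rot": TCP orientation; "contact_force": force on the tool from outside, world axes, zero at the start; "wrist_torque": the same for the moment, N m; "finger_gap": opening from 0.0 (shut) to 1.0 (fully open); "grasp_force": force on a finger pad.
Only numpy, scipy, OpenCV 4.12 (cv2) and the standard library are available. Lean on these libraries where they do the work, as an engineer would, in place of code of your own. Each camera call takes 0.05 s, during which the arm holds its last target. There are 200 camera calls.

### The job

Put each of the three aluminium heat sinks on the chip that matches its shape and size (large square, oblong, small square), each lying flat, centred on its chip and square with it, the oblong one lengthwise along its chip. When all three are on, set the fan flat, centred and square on top of the large heat sink. Set the parts down without slamming them, and leave the capacitor, the copper choke and the black test box where they lie.

Things in the scene. Friction and masses are not known exactly. Their poses are not given: they have to be found in the camera images.
- sink_large: loose bare aluminium heat sink with upright fins, 52 x 52 mm and 30 mm high, the largest. Origin: centre of its underside; z up; x along the fins, y across them. The fin block may be gripped on any two opposite sides like a solid block. Mass about 110 g.
- sink_long: loose bare aluminium heat sink with upright fins, oblong, 66 mm (x) by 30 mm (y) and 24 mm high. Origin: centre of its underside; z up; x along the fins and its long side, y across them. The fin block may be gripped on any two opposite sides like a solid block. Mass about 60 g.
- sink_small: loose bare aluminium heat sink with upright fins, 30 x 30 mm and 22 mm high, the smallest. Origin: centre of its underside; z up; x along the fins, y across them. The fin block may be gripped on any two opposite sides like a solid block. Mass about 30 g.
- fan: loose cooling fan, square black plastic frame 50 x 50 mm and 15 mm high lying flat, grey hub and blades in the round opening. Origin: centre of its underside; z up; x and y along its sides. Mass about 35 g.
- board_large: fixed green circuit board, 100 x 100 mm, top face 10 mm above the bench, in its middle one flat black chip 40 x 40 mm (the large square chip) standing 4 mm proud, so the chip's top is 14 mm above the bench. Small brass posts, sockets and parts nowhere higher than the chip. Origin: under the chip's centre, at bench level; z up; x and y along the board's edges, which are the chip's too.
- board_long: fixed green circuit board, 100 x 100 mm, top face 10 mm above the bench, in its middle one flat black chip 50 mm (x) by 20 mm (y) (the oblong chip) standing 4 mm proud, so the chip's top is 14 mm above the bench. Small brass posts, sockets and parts nowhere higher than the chip. Origin: under the chip's centre, at bench level; z up; x and y along the board's edges; the chip's long side is along x.
- board_small: fixed green circuit board, 100 x 100 mm, top face 10 mm above the bench, in its middle one flat black chip 20 x 20 mm (the small square chip) standing 4 mm proud, so the chip's top is 14 mm above the bench. Small brass posts, sockets and parts nowhere higher than the chip. Origin: under the chip's centre, at bench level; z up; x and y along the board's edges, which are the chip's too.
- capacitor: bystander: loose upright black can capacitor with a silvery top, 28 mm across, 36 mm high. Origin: centre of its underside.
- choke: bystander: loose copper ring (choke coil) lying flat, 40 mm across with an 18 mm hole, 14 mm high. Origin: centre of its underside.
- test_box: bystander: loose flat black box with a white top, 75 mm (x) by 110 mm (y) by 22 mm high, off to the robot's right. Origin: centre of its underside.
There are look-alikes about, which are no part of the job. What is shaped like the sink_small but yellow is not meant. Leave any yellow look-alike of the sink_large alone.

How it is judged:
On the way, in this order (a step that is already met when the one before it is completed fails the run):
1. all three heat sinks lie centred, flat and square on their own chips (horizontal distance between sink_large and board_large below 0.01 m and z of sink_large in the frame of board_large between 0.011 and 0.017 m and angle between each of sink_large, sink_long, sink_small's own z axis and vertical below 0.08 rad and (angle between the x axis of sink_large and the x axis of board_large, either way round below 0.2 rad or angle between the x axis of sink_large and the y axis of board_large, either way round below 0.2 rad) and horizontal distance between sink_long and board_long below 0.01 m and z of sink_long in the frame of board_long between 0.011 and 0.017 m and angle between the x axis of sink_long and the x axis of board_long, either way round below 0.2 rad and horizontal distance between sink_small and board_small below 0.01 m and z of sink_small in the frame of board_small between 0.011 and 0.017 m and (angle between the x axis of sink_small and the x axis of board_small, either way round below 0.2 rad or angle between the x axis of sink_small and the y axis of board_small, either way round below 0.2 rad)), for 0.2 s.
2. the fan lies centred, flat and square on the large heat sink (horizontal distance between fan and sink_large below 0.01 m and z of fan in the frame of sink_large between 0.027 and 0.033 m and angle between fan's own z axis and vertical below 0.08 rad and (angle between the x axis of fan and the x axis of sink_large, either way round below 0.2 rad or angle between the x axis of fan and the y axis of sink_large, either way round below 0.2 rad)), for 0.2 s.
At the end, for the whole second after the job is handed in: Each heat sink rests on the chip of its own kind and the fan on the large heat sink: centred within 10 mm, resting height within 3 mm, tilt below 0.08 rad, squared within 0.2 rad (square parts any quarter turn, the oblong either way round), all at rest (all of step 1 and all of step 2 and linear speed of each of sink_large, sink_long, sink_small, fan below 0.02 m/s); the robot touches nothing.
It fails at once if a bystander is moved more than 20 mm (distance of any of capacitor, choke, test_box from where it was at the start of the episode above 0.02 m).
It fails at once if a heat sink or the fan is slammed down (more than 45 N) (contact force between sink_large and board_large above 45 N or contact force between sink_long and board_long above 45 N or contact force between sink_small and board_small above 45 N or contact force between fan and sink_large above 45 N).
It also fails if it takes over 102 s, if anything falls off the work surface, if the arm or the gripper's body presses on something with over 40 N, if the wrist force passes 120 N, or if a joint passes its speed limit or range.

## Working session

There is one attempt and no reset: what is moved stays moved. The work goes in short steps, each a Python script; the robot and the scene stay as the last script left them, time stands still between calls to the robot, and variables do not carry over. Pictures are saved under pics/ and viewed, at most 14 in all, crops included, and the job is handed in when it is done.

```bash
mkdir -p pics; ls; cat > h.py <<'E'
from cell import *
import numpy as np, cv2
def snap(cam,fn=None):
    f=grab_frame(cam)
    if fn: cv2.imwrite('pics/'+fn,f['img'][:,:,::-1])
    return f
def px2w(f,px,z):
    px=np.atleast_2d(np.array(px,float))
    d=np.c_[(px[:,0]-f['cx'])/f['fx'],(px[:,1]-f['cy'])/f['fy']]
    u=d.copy()
    for _ in range(20): u=d/(1+f['k1']*(u**2).sum(1,keepdims=True))
    T=np.array(f['cam_to_world']); r=np.c_[u,np.ones(len(u))]@T[:3,:3].T; o=T[:3,3]
    return o+r*((z-o[2])/r[:,2])[:,None]
E
python3 - <<'E'
from h import *
for c in ('top','side'):
    f=snap(c,c+'1.png'); print(c,f['fx'],f['k1'],np.round(f['cam_to_world'],3).tolist())
    for n in ['sink_large','sink_long','sink_small','fan','board_large','board_long','board_small','capacitor','choke','test_box']:
        print(n,[(np.round(d['centre']).tolist(),round(d['score'],2),int(d['mask'].sum())) for d in silhouettes(c,n)])
print(get_state()['clock'],get_state()['eef_rot'])
E
```

```text
pics
top 445.01132816105326 -0.1105208035232912 [[0.011, -0.977, 0.214, 0.243], [-1.0, -0.011, -0.001, -0.078], [0.003, -0.214, -0.977, 1.349], [0.0, 0.0, 0.0, 1.0]]
sink_large [([299.0, 236.0], 0.87, 313), ([334.0, 220.0], 0.63, 360)]
sink_long [([132.0, 253.0], 0.7, 273)]
sink_small [([165.0, 229.0], 0.59, 117), ([182.0, 202.0], 0.53, 97)]
fan [([333.0, 258.0], 0.6, 299)]
board_large [([230.0, 164.0], 0.85, 1021)]
board_long [([150.0, 172.0], 0.72, 1000), ([334.0, 258.0], 0.36, 244)]
board_small [([311.0, 174.0], 0.76, 991)]
capacitor [([256.0, 216.0], 0.5, 70), ([232.0, 161.0], 0.49, 965)]
choke []
test_box [([379.0, 216.0], 0.73, 872)]
side 483.87453471403165 -0.1350656991716879 [[-0.963, -0.178, 0.201, 0.296], [-0.268, 0.661, -0.7, 0.754], [-0.008, -0.729, -0.685, 0.846], [0.0, 0.0, 0.0, 1.0]]
sink_large [([306.0, 167.0], 0.87, 471)]
sink_long [([282.0, 351.0], 0.56, 700), ([196.0, 212.0], 0.47, 1335)]
sink_small [([231.0, 271.0], 0.67, 267), ([260.0, 296.0], 0.52, 232)]
fan [([336.0, 155.0], 0.57, 285)]
board_large [([198.0, 212.0], 0.94, 1255)]
board_long [([168.0, 299.0], 0.74, 2043)]
board_small [([239.0, 150.0], 0.96, 825)]
capacitor [([275.0, 195.0], 0.48, 183), ([262.0, 295.0], 0.29, 243)]
choke [([261.0, 251.0], 0.51, 228)]
test_box [([297.0, 116.0], 0.72, 667)]
1.1 [-4.11593243e-01 -3.11450743e+00 -1.19565957e-06]
```

```bash
python3 - <<'E'
import cv2
a=cv2.imread('pics/top1.png')[120:300,90:420]; cv2.imwrite('pics/top1c.png',cv2.resize(a,(792,432),interpolation=cv2.INTER_CUBIC))
a=cv2.imread('pics/side1.png')[80:384,110:420]; cv2.imwrite('pics/side1c.png',cv2.resize(a,None,fx=1.95,fy=1.95,interpolation=cv2.INTER_CUBIC))
E
```

```text
(no output)
```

View pics/top1c.png

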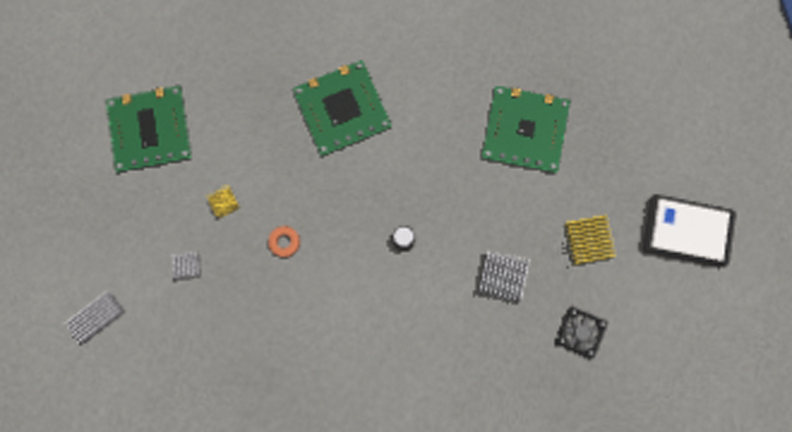

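View pics/side1c.png

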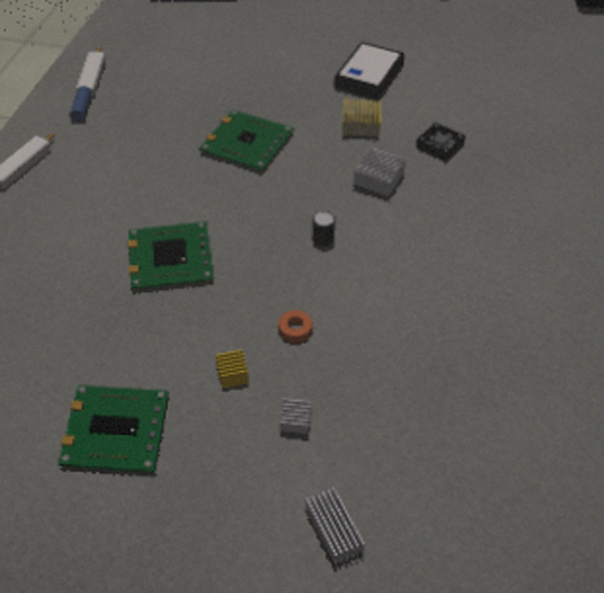

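The candidates in the top picture:
- **Large sink:** aluminium at (299,236), yellow look-alike at (334,220).
- **Small sink:** aluminium at (165,229), yellow look-alike at (182,202).
- **Long sink:** (132,253), nothing else like it.
- **Fan:** (333,258), nothing else like it.
- **Bystanders:** choke (208,220), capacitor (257,218), box (379,216).

I choose the bare grey sinks. Next I fit their poses from both cameras.

```bash
cat >> h.py <<'E'
from scipy.optimize import minimize
DIM=dict(sink_large=(.052,.052,.030,0),sink_long=(.066,.030,.024,0),sink_small=(.03,.03,.022,0),fan=(.05,.05,.015,0),
 board_large=(.1,.1,.010,0),board_long=(.1,.1,.010,0),board_small=(.1,.1,.010,0))
def w2px(f,P):
    T=np.linalg.inv(np.array(f['cam_to_world'])); c=P@T[:3,:3].T+T[:3,3]; u=c[:,:2]/c[:,2:]
    u=u*(1+f['k1']*(u**2).sum(1,keepdims=True)); return u*[f['fx'],f['fy']]+[f['cx'],f['cy']]
S=8
def fit(views,dim,x0,z0=0.):
    """views: (frame,mask); best x,y,yaw of a box whose outline matches the masks"""
    lx,ly,h,_=dim; B=np.array([[a*lx/2,b*ly/2,z0+c*h] for a in(-1,1) for b in(-1,1) for c in(0,1)])
    crops=[]
    for f,m in views:
        ys,xs=np.nonzero(m); o=np.array([xs.min()-8,ys.min()-8]).clip(0)
        c=m[o[1]:ys.max()+9,o[0]:xs.max()+9].astype(np.uint8)
        crops.append((f,o,cv2.resize(c,None,fx=S,fy=S,interpolation=cv2.INTER_NEAREST)))
    def cost(p):
        cs,sn=np.cos(p[2]),np.sin(p[2]); P=B.copy()
        P[:,0]=cs*B[:,0]-sn*B[:,1]+p[0]; P[:,1]=sn*B[:,0]+cs*B[:,1]+p[1]; t=0
        for f,o,c in crops:
            q=((w2px(f,P)-o+.5)*S*16).astype(np.int32); r=np.zeros_like(c)
            cv2.fillConvexPoly(r,cv2.convexHull(q),1,shift=4)
            t+=1-(r&c).sum()/max((r|c).sum(),1)
        return t/len(crops)
    best=None
    for y in np.arange(0,np.pi if lx!=ly else np.pi/2,np.pi/12):
        r=minimize(cost,[*x0,y],method='Nelder-Mead',options=dict(initial_simplex=[[x0[0]+a,x0[1]+b,y+c] for a,b,c in((0,0,0),(.01,0,0),(0,.01,0),(0,0,.15))],xatol=1e-4,fatol=1e-5))
        if best is None or r.fun<best.fun: best=r
    return best.x,best.fun
E
python3 - <<'E'
from h import *
import json
F={c:snap(c) for c in('top','side')}
out={}
for n,d in DIM.items():
    V={};
    for c in F:
        for s in silhouettes(c,n):
            px=F[c]['img'][s['mask']].astype(float); sat=np.median(px.max(1)-px.min(1))
            w=px2w(F[c],[s['centre']],d[2]/2)[0]
            ok=(sat<40) if n[0]!='b' else sat>20
            print(n,c,w.round(3)[:2],round(s['score'],2),'sat',sat)
            if ok and c not in V: V[c]=(F[c],s['mask'],w)
    if not V: continue
    for k in [('top',),('side',),('top','side')]:
        if not all(c in V for c in k): continue
        p,e=fit([V[c][:2] for c in k],d,V[k[0]][2][:2]); print('   ',k,p.round(4),round(e,3)); out[n]=p.tolist()
json.dump(out,open('poses.json','w')); print(get_state()['clock'])
E
```

```text
sink_large top [ 0.412 -0.195] 0.74 sat 2.0
sink_large top [ 0.483 -0.305] 0.72 sat 80.0
sink_large side [ 0.479 -0.302] 0.85 sat 16.5
sink_large side [ 0.425 -0.191] 0.73 sat 2.0
    ('top',) [ 0.4241 -0.196  -0.2031] 0.102
    ('side',) [ 0.4763 -0.3134  0.1893] 0.474
    ('top', 'side') [ 0.4241 -0.196  -0.2031] 0.551
sink_long top [0.37  0.325] 0.58 sat 3.0
sink_long side [0.372 0.318] 0.6 sat 3.0
sink_long side [0.439 0.206] 0.55 sat 3.0
    ('top',) [ 0.3682  0.3176 -0.8827] 0.102
    ('side',) [0.3689 0.3173 2.2664] 0.05
    ('top', 'side') [ 0.3688  0.3174 -0.874 ] 0.076
sink_small top [0.443 0.202] 0.54 sat 2.5
sink_small side [0.514 0.164] 0.78 sat 50.0
sink_small side [0.441 0.207] 0.5 sat 2.0
    ('top',) [0.4338 0.2045 0.0599] 0.086
    ('side',) [0.4376 0.2038 0.233 ] 0.109
    ('top', 'side') [0.4355 0.2039 0.1508] 0.141
fan top [ 0.359 -0.295] 0.74 sat 1.0
fan side [ 0.364 -0.301] 0.62 sat 2.0
    ('top',) [ 0.3571 -0.2955 -0.4153] 0.086
    ('side',) [ 0.3592 -0.2956  1.1364] 0.075
    ('top', 'side') [ 0.3582 -0.2955  1.1462] 0.09
board_large top [0.646 0.012] 0.95 sat 54.0
board_large side [0.645 0.009] 0.84 sat 35.0
    ('top',) [0.6486 0.0149 1.9809] 0.103
    ('side',) [0.6505 0.0073 0.4169] 0.063
    ('top', 'side') [0.649  0.0107 0.4168] 0.115
board_long top [0.616 0.266] 0.93 sat 54.0
board_long top [ 0.629 -0.225] 0.22 sat 55.0
board_long side [0.619 0.265] 0.6 sat 41.0
    ('top',) [0.6172 0.2667 0.1929] 0.049
    ('side',) [0.62   0.2628 0.1935] 0.059
    ('top', 'side') [0.6187 0.2657 0.1941] 0.069
board_small top [ 0.625 -0.23 ] 0.89 sat 55.0
board_small side [ 0.623 -0.24 ] 0.79 sat 34.0
board_small side [ 0.428 -0.219] 0.43 sat 2.0
board_small side [ 0.356 -0.292] 0.28 sat 2.0
    ('top',) [ 0.6222 -0.2289  1.3794] 0.037
    ('side',) [ 0.6248 -0.236   1.402 ] 0.083
    ('top', 'side') [ 0.623  -0.23   -0.1927] 0.089
1.9
```

```bash
python3 - <<'E'
from h import *
import json
F={c:snap(c) for c in('top','side')}
P=json.load(open('poses.json'))
V=[]
for c in F:
    m=[s for s in silhouettes(c,'sink_large') if np.hypot(*(px2w(F[c],[s['centre']],.015)[0][:2]-[.42,-.195]))<.035]
    if m: V.append((F[c],m[0]['mask']))
p,e=fit(V,DIM['sink_large'],[.42,-.195]); print('large',p,e,len(V)); P['sink_large']=p.tolist()
for n in ('board_large','board_long','board_small'):
    for c in F:
        f=F[c]; hsv=cv2.cvtColor(f['img'],cv2.COLOR_RGB2HSV)
        g=cv2.inRange(hsv,(40,70,20),(90,255,255)); q=w2px(f,np.array([[*P[n][:2],.012]]))[0]
        cs,_=cv2.findContours(g,cv2.RETR_EXTERNAL,cv2.CHAIN_APPROX_NONE)
        k=[c_ for c_ in cs if cv2.pointPolygonTest(c_,tuple(map(float,q)),False)>=0][0]
        m=np.zeros_like(g); cv2.fillConvexPoly(m,cv2.convexHull(k),1)
        p,e=fit([(f,m)],DIM[n],P[n][:2])
        # chip: dark pixels near the middle
        r=13 if n!='board_small' else 7
        x0,y0=np.round(q).astype(int)-r; v=f['img'][y0:y0+2*r+1,x0:x0+2*r+1].max(2).astype(float)
        w=(np.median(v)*0+v.max()>0)*np.clip(np.percentile(v,75)-v-8,0,None)
        w=(v<(np.percentile(v,80)+v.min())/2).astype(np.uint8)
        nl,L,st,ce=cv2.connectedComponentsWithStats(w); i=1+np.argmax(st[1:,4])
        print(n,c,'board',p.round(4),round(e,3),'chip',px2w(f,[ce[i]+[x0,y0]],.014)[0][:2].round(4),st[i,4])
        P.setdefault(n+'_m',[]).append(p.tolist())
json.dump(P,open('poses.json','w'))
f=F['top']; tiles=[]
for n in DIM:
    p=P[n]; d=DIM[n]; q=w2px(f,np.array([[*p[:2],d[2]]]))[0]; o=np.round(q).astype(int)-20; k=6
    im=cv2.resize(f['img'][o[1]:o[1]+41,o[0]:o[0]+41,::-1],None,fx=k,fy=k,interpolation=cv2.INTER_CUBIC)
    R=np.array([[np.cos(p[2]),-np.sin(p[2])],[np.sin(p[2]),np.cos(p[2])]])
    c=np.array([[-1,-1],[1,-1],[1,1],[-1,1]])*np.array(d[:2])/2@R.T+p[:2]
    u=((w2px(f,np.c_[c,np.full(4,d[2])])-o+.5)*k).astype(int)
    cv2.polylines(im,[u],True,(0,0,255),1); tiles.append(cv2.resize(im,(200,200)))
tiles.append(tiles[0]*0); cv2.imwrite('pics/ov.png',np.vstack([np.hstack(tiles[:4]),np.hstack(tiles[4:])]))
print(get_state()['clock'])
E
```

```text
large [ 0.42622936 -0.19758295 -0.21158772] 0.10811921728672247 2
board_large top board [0.6485 0.0125 0.4221] 0.035 chip [0.6467 0.0119] 165
board_large side board [0.6513 0.0068 0.4115] 0.065 chip [0.6486 0.0132] 197
board_long top board [0.6173 0.2662 0.2032] 0.039 chip [0.6155 0.2645] 107
board_long side board [0.6193 0.2622 0.204 ] 0.043 chip [0.6177 0.2662] 214
board_small top board [ 0.6224 -0.2293  1.3794] 0.036 chip [ 0.6204 -0.2287] 43
board_small side board [ 0.6234 -0.2353  1.4025] 0.11 chip [ 0.6217 -0.2271] 41
2.1
```

View pics/ov.png

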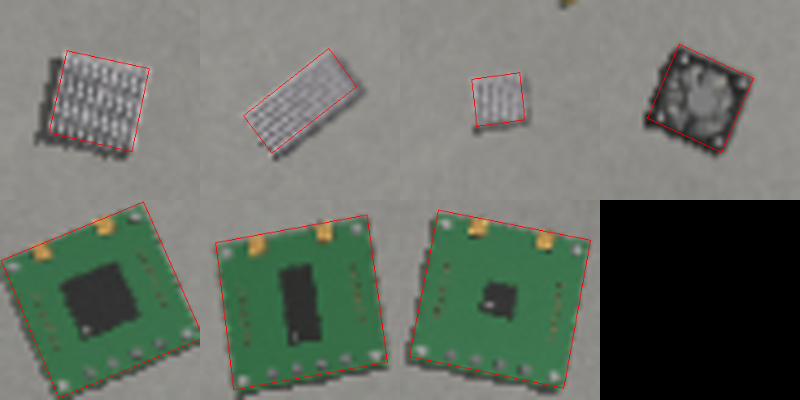

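The red outlines sit on the grey sinks, the fan and all three boards, so the choice of parts is confirmed. I start with the long sink.

```bash
cat > pp.py <<'E'
from h import *
from scipy.spatial.transform import Rotation as Ro
def rv(a): return (Ro.from_euler('z',a)*Ro.from_euler('x',np.pi)).as_rotvec()
def pick_a(p,a,step):
    """grip angle among equivalents with the least wrist travel"""
    c=[]
    q0=np.array(get_state()['q'])
    for k in range(-4,5):
        q=ik(p,rv(a+k*step))
        if q is not None: c.append((abs(q[5])+.3*np.abs(np.array(q)-q0).sum(),a+k*step))
    return min(c)[1]
def st(t):
    s=get_state(); print(t,round(s['clock'],1),np.round(s['position'],4),'gap',round(s['finger_gap'],3),'F',np.round(s['contact_force'],1),'g',round(s['grasp_force'],1))
def job(src,a_src,dst,a_dst,rise,zg=.004,N=30,step_s=np.pi,step_d=np.pi):
    H=.15
    a=pick_a([*src,H],a_src,step_s); movep([*src,H],rv(a)); move_l([*src,zg+.02],.2); move_l([*src,zg],.06)
    grab(N); st('grip'); move_l([*src,H],.2); st('up')
    a=pick_a([*dst,H],a_dst,step_d); movep([*dst,H],rv(a))
    z=zg+rise
    move_l([*dst,z+.02],.2); hit=move_l([*dst,z-.003],.03,until_force=3); st(f'down hit={hit} dz={get_state()["position"][2]-z:.4f}')
    let_go(); move_l([*dst,z+.06],.2); st('done')
E
python3 - <<'E'
from pp import *
job([.3688,.3174],-.878,[.6165,.2655],.20,.014)
f=snap('side','s2.png'); g=snap('top','t2.png')
a=cv2.resize(f['img'][230:360,100:300,::-1],(800,520)); cv2.imwrite('pics/s2c.png',a)
E
```

```text
grip 5.3 [0.3688 0.3174 0.004 ] gap 0.002 F [ 0.3  0.3 -0. ] g 0.0
up 6.2 [0.3682 0.317  0.1491] gap -0.001 F [ 0.1 -0.2 -0.5] g 0.0
down hit=False dz=-0.0029 9.1 [0.6167 0.2655 0.0151] gap -0.002 F [ 0.2  0.5 -0.1] g 0.0
done 10.3 [0.617  0.2657 0.0788] gap 0.997 F [-0.8 -0.2  0.3] g 0.0
```

View pics/s2c.png

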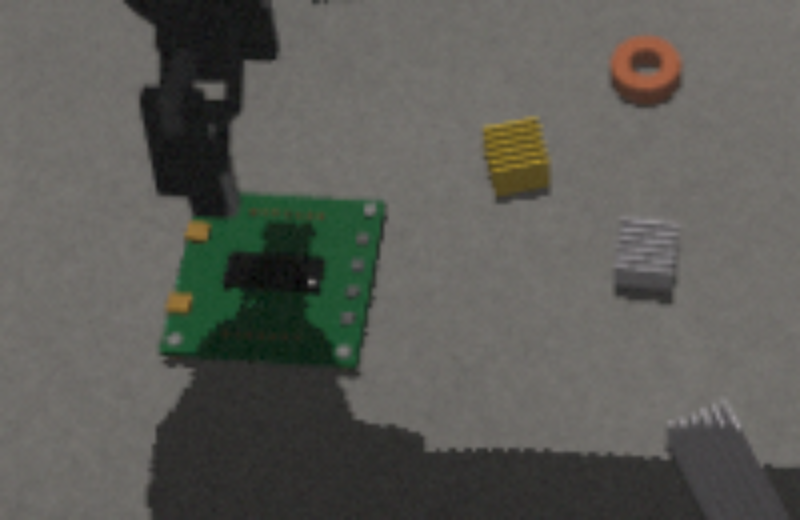

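```bash
python3 - <<'E'
from pp import *
s=get_state(); R=Ro.from_rotvec(s['eef_rot']).as_matrix(); print(R.round(3), s['q'])
d=silhouettes('top','sink_long'); f=snap('top'); d=silhouettes('top','sink_long')
for x in d: print(x['score'],px2w(f,[x['centre']],.012)[0])
a=cv2.imread('pics/t2.png')[120:300,90:330]; cv2.imwrite('pics/t2c.png',cv2.resize(a,None,fx=3.3,fy=3.3,interpolation=cv2.INTER_CUBIC))
E
```

```text
[[-0.98  -0.199 -0.002]
 [-0.199  0.98  -0.001]
 [ 0.002 -0.    -1.   ]] [ 2.96780216e-01  6.36325026e-01 -1.45847018e-04  9.36285038e-01
  3.19787739e-05  9.68115481e-02]
```

View pics/t2c.png

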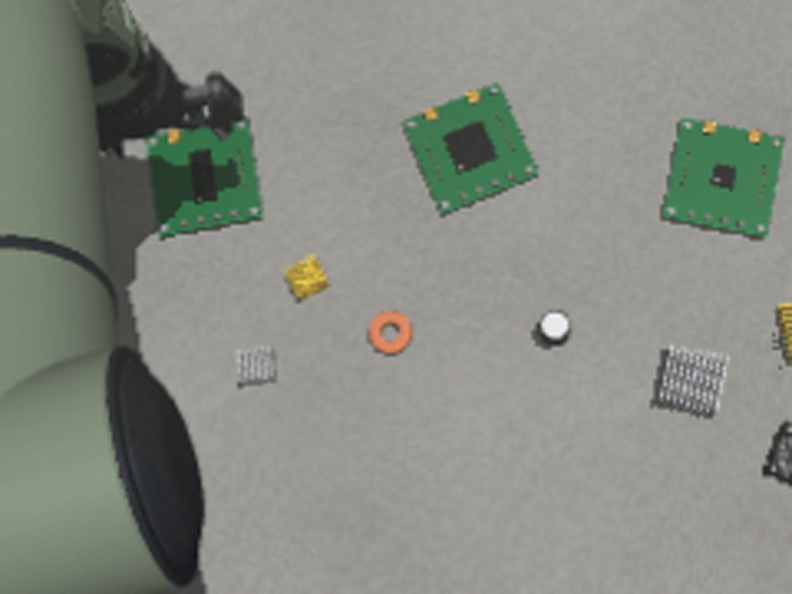

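```bash
python3 - <<'E'
from pp import *
s=get_state()
for c in('top','side'):
    f=snap(c,c+'3.png'); 
    y=np.array([-.2,.98,0])
    P=np.array([s['position'],s['position']+y*.0425+[0,0,.013],s['position']-y*.0425+[0,0,.013],[*s['position'][:2],.014]])
    q=w2px(f,P); print(c,q.round(1))
    im=f['img'][:,:,::-1].copy(); o=np.round(q[0]).astype(int)-[50,45]; o=o.clip(0); k=4
    im=cv2.resize(im[o[1]:o[1]+90,o[0]:o[0]+100],None,fx=k,fy=k)
    for u,col in zip(q,[(0,0,255),(255,0,0),(255,0,0),(0,255,255)]): cv2.circle(im,tuple(((u-o+.5)*k).astype(int).tolist()),3,col,-1)
    cv2.imwrite('pics/p_%s.png'%c,im)
cv2.imwrite('pics/p.png',np.hstack([cv2.imread('pics/p_top.png'),cv2.imread('pics/p_side.png')]))
E
```

```text
top [[146.1 167.3]
 [131.  168.8]
 [159.  163.4]
 [151.  173. ]]
side [[164.9 279.4]
 [159.5 293.8]
 [168.1 258.1]
 [169.1 297.5]]
```

View pics/p.png

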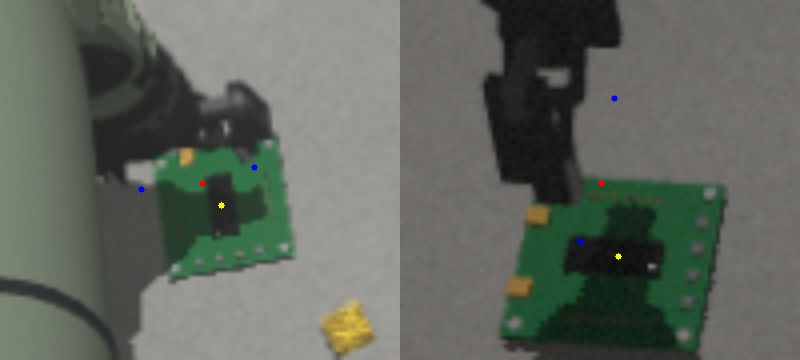

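The fingers shut on nothing. In both views the gripper also sits off the pose it reports. I'll check this with a touch on bare bench and pictures of the closed tip.

```bash
python3 - <<'E'
from pp import *
p=[.40,.05]
movep([*p,.15],rv(np.pi)); grab(20); move_l([*p,.03],.2)
hit=move_l([*p,-.045],.03,until_force=4); st(f'touch {hit}')
s=get_state()
ims=[]
for c in('top','side'):
    f=snap(c); q=w2px(f,np.array([s['position'],[*p,0]])); print(c,q.round(1))
    o=np.round(q[1]).astype(int)-[50,60]; k=4
    im=cv2.resize(f['img'][o[1]:o[1]+90,o[0]:o[0]+100,::-1],None,fx=k,fy=k); print(o)
    for u,col in zip(q,[(0,0,255),(0,255,255)]): cv2.circle(im,tuple(((u-o+.5)*k).astype(int).tolist()),3,col,-1)
    ims.append(im)
cv2.imwrite('pics/q.png',np.hstack(ims))
E
```

```text
touch True 15.3 [ 0.4     0.05   -0.0372] gap -0.003 F [-0.8  0.1  6.5] g 3.6
top [[218.8 244.6]
 [217.7 243.2]]
[168 183]
side [[293.6 255.4]
 [294.4 245.1]]
[244 185]
```

View pics/q.png

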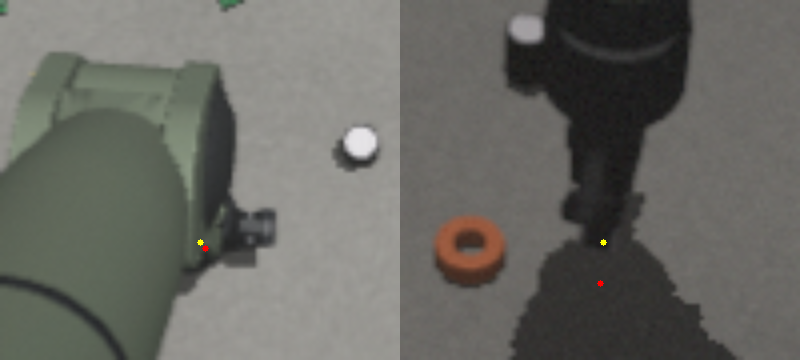

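```bash
python3 - <<'E'
from pp import *
st('now'); print(np.round(get_state()['q'],4))
move_l([.40,.05,.06],.2)
ims=[]
for p,a in (([.60,-.11],np.pi),([.60,-.11],np.pi/2)):
    movep([*p,.05],rv(a))
    hit=move_l([*p,-.06],.03,until_force=4); st(f'touch {hit}'); s=get_state(); print(np.round(s['q'],4),np.round(Ro.from_rotvec(s['eef_rot']).as_matrix()[:,2],4))
    f=snap('side'); q=w2px(f,np.array([s['position'],[*p,0]])); print(q.round(1))
    o=np.round(q[1]).astype(int)-[50,60]; k=4
    im=cv2.resize(f['img'][o[1]:o[1]+90,o[0]:o[0]+100,::-1],None,fx=k,fy=k); print(o)
    for u,col in zip(q,[(0,0,255),(0,255,255)]): cv2.circle(im,tuple(((u-o+.5)*k).astype(int).tolist()),3,col,-1)
    ims.append(im)
    move_l([*p,.05],.2)
cv2.imwrite('pics/q2.png',np.hstack(ims))
E
```

```text
now 15.4 [ 0.4     0.05   -0.0372] gap 0.004 F [-0.6 -0.5  6.1] g 3.3
[-0.0592  0.4027 -0.8382  0.33   -0.     -0.0593]
touch True 19.6 [ 0.5999 -0.11   -0.0371] gap -0.0 F [-0.2  0.8  5.4] g 2.5
[-0.3023  0.6683 -0.2861  0.6166 -0.     -0.3023] [-2.e-04  1.e-04 -1.e+00]
[[231.8 193.6]
 [231.2 183.2]]
[181 123]
touch True 24.2 [ 0.6    -0.11   -0.0371] gap 0.001 F [-0.9 -0.   5.1] g 2.6
[-3.0230e-01  6.6830e-01 -2.8610e-01  6.1650e-01 -1.0000e-04  1.2685e+00] [-2.e-04 -0.e+00 -1.e+00]
[[231.7 193.6]
 [231.2 183.2]]
[181 123]
```

View pics/q2.png

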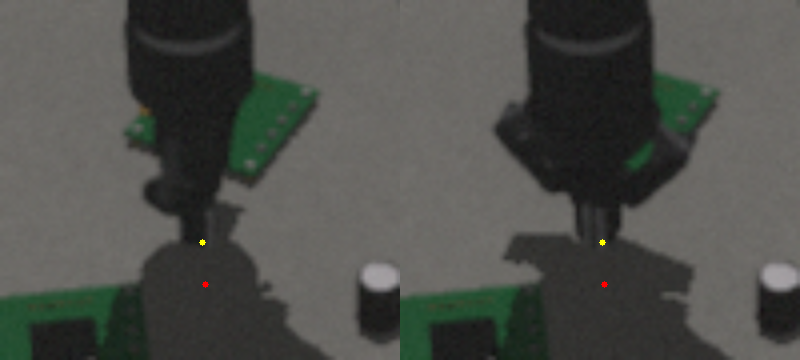

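The tips touch the bench at a reported z of −0.037 in all three tests, and xy is right. So the reported TCP is a constant 37 mm too low, and I correct for that. The sink was never touched, so I retry the long sink.

```bash
sed -i 's/H=.15/H=.09; zg=zg-.0365/' pp.py
python3 - <<'E'
from pp import *
let_go()
job([.3688,.3174],-.878,[.6165,.2655],.20,.014)
E
```

```text
grip 29.1 [ 0.369   0.3176 -0.0322] gap 0.344 F [-0.6 -1.   3.4] g 31.1
up 29.9 [0.3681 0.317  0.0891] gap 0.343 F [ 0.4 -0.4 -0.7] g 30.6
down hit=True dz=0.0002 32.3 [ 0.6162  0.2654 -0.0183] gap 0.344 F [0.2 0.7 3.2] g 31.3
done 33.4 [0.6172 0.2657 0.0424] gap 0.998 F [-0.4 -0.3 -1.1] g 0.0
```

```bash
python3 - <<'E'
from pp import *
job([.4355,.204],.13,[.621,-.2285],-.19,.014,step_d=np.pi/2)
job([.4255,-.197],-.21+np.pi/2,[.6475,.0125],.417,.014,step_d=np.pi/2)
movep([.45,-.15,.12],rv(np.pi-.3))
f=snap('side','s4.png'); g=snap('top','t4.png')
A=cv2.resize(f['img'][110:340,110:310,::-1],None,fx=2.4,fy=2.4,interpolation=cv2.INTER_CUBIC)
cv2.imwrite('pics/s4c.png',A); st('end')
E
```

```text
grip 35.9 [ 0.4358  0.2041 -0.0322] gap 0.346 F [-0.6 -0.2  4. ] g 30.4
up 36.6 [0.4348 0.2037 0.0891] gap 0.344 F [0.3 0.2 0.4] g 30.0
down hit=True dz=0.0003 39.6 [ 0.6208 -0.2283 -0.0182] gap 0.342 F [-0.6 -0.6  3.9] g 30.5
done 40.6 [ 0.6216 -0.2288  0.0424] gap 1.0 F [-0.7  0.1 -0.5] g 0.0
grip 43.5 [ 0.4259 -0.1972 -0.0322] gap 0.603 F [0.8 0.8 4. ] g 31.9
up 44.3 [ 0.4248 -0.1966  0.0892] gap 0.601 F [ 0.5  0.2 -1. ] g 31.5
down hit=True dz=0.0003 47.0 [ 0.6473  0.0126 -0.0182] gap 0.603 F [-0.3 -0.8  3.5] g 32.3
done 47.9 [0.6482 0.0124 0.0424] gap 0.999 F [-0.5 -0.3 -0.3] g 0.0
end 49.0 [ 0.4509 -0.1495  0.1195] gap 1.004 F [ 0.3  1.  -0.3] g 0.0
```

View pics/s4c.png

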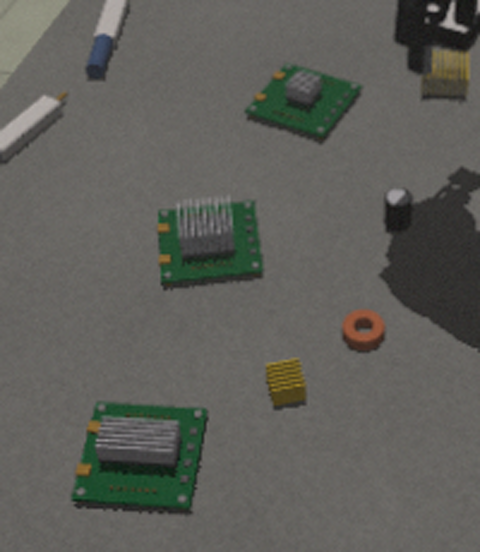

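The picture shows all three sinks flat on their chips, near (215,160) small, (195,207) large and (168,294) long. I'll check the numbers before placing the fan.

```bash
python3 - <<'E'
from h import *
C=dict(sink_large=(.6475,.0125,.417),sink_long=(.6165,.2655,.2),sink_small=(.621,-.2285,-.19))
F={c:snap(c) for c in('side','top')}
for n,t in C.items():
    V=[]
    for c,f in F.items():
        m=[s for s in silhouettes(c,n) if np.hypot(*(px2w(f,[s['centre']],.027)[0][:2]-t[:2]))<.03 and s['mask'].sum()<1100]
        if m:
            p,e=fit([(f,m[0]['mask'])],DIM[n],t[:2],.014); print(n,c,((p[:2]-t[:2])*1000).round(1),round((p[2]-t[2]+.785)%(np.pi/2)-.785,3),round(e,3))
E
```

```text
sink_large side [ 1.9 -1. ] 0.002 0.279
sink_large top [1.9 2.2] -0.033 0.065
sink_long side [ 2.  -0.9] 0.007 0.061
sink_long top [-0.2  0.3] -0.007 0.068
sink_small side [ 1.4 -4.3] 0.166 0.114
```

```bash
python3 - <<'E'
from pp import *
job([.3582,-.2955],-.42,[.6483,.013],.417,.044,zg=.001,N=25,step_d=np.pi/2)
movep([.45,-.12,.14],rv(np.pi-.3))
f=snap('side'); g=snap('top'); k=6
t=[.6483,.013]
B=[]
for h in(f,g):
    o=np.round(w2px(h,np.array([[*t,.05]]))[0]).astype(int)-[33,33]
    B.append(cv2.resize(h['img'][o[1]:o[1]+66,o[0]:o[0]+66,::-1],(396,396),interpolation=cv2.INTER_CUBIC))
cv2.imwrite('pics/f5.png',np.hstack(B))
for c,h in(('side',f),('top',g)):
    for s in silhouettes(c,'fan')[:2]:
        p,e=fit([(h,s['mask'])],DIM['fan'],t,.044); print(c,p,e)
st('end')
E
```

```text
grip 51.7 [ 0.3584 -0.2958 -0.0352] gap 0.578 F [-0.5  0.   4.1] g 26.3
up 52.5 [ 0.3577 -0.2949  0.0892] gap 0.579 F [-0.7  0.1 -1.3] g 26.0
down hit=True dz=0.0002 55.1 [0.6481 0.0131 0.0087] gap 0.576 F [-0.1  0.9  4.2] g 26.6
done 56.0 [0.6489 0.0129 0.0694] gap 0.997 F [-0.3 -0.5 -0.2] g 0.0
side [0.64970194 0.01131535 0.4423959 ] 0.07557166759620748
top [0.64735531 0.01209978 0.3456085 ] 0.37881829526341493
end 57.2 [ 0.4508 -0.1195  0.1395] gap 0.999 F [ 0.  -0.5  0.4] g 0.0
```

View pics/f5.png

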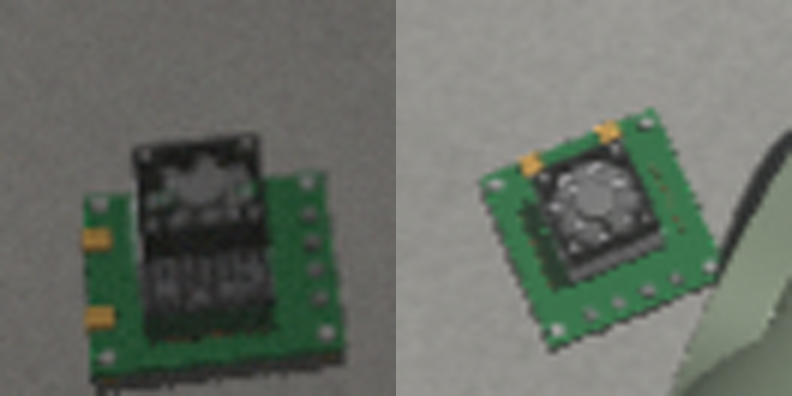

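The fan sits flat, centred and square on the large sink in both views, and the gripper is clear. I'm handing it in.

```bash
python3 -c "
from cell import *
print(sign_off())"
```

```text
the job is handed in; nothing more can be done
None
```

I placed all three heat sinks on their matching chips and the fan on the large sink, touched no bystander, and signed off at about 57 s of the 102 s; the sign-off returned no verdict.

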